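# Lock the objective can in its cam clamp

### The job

One of the two cam clamps on the bench has a small objective can standing loose between its jaws; the can is to be held so that its lid can be unscrewed. On that clamp, first turn the wing nut clockwise until its pointer is on the engraved line, which sets the right clamping force, then push the cam lever all the way down so that the can is locked, still upright, and let go.

Things in the scene. Friction and masses are not known exactly. Their poses are not given: they have to be found in the camera images.
- can: white objective can with black screw lid, 40 mm across, 56 mm tall, standing on the 12 mm base plate of the clamp to be used, between a dark V stop (nut side) and a rubber pad (lever side), about 3 mm clear of each. Origin: centre of its underside, z up. A similar can stands free on the bench and an identical clamp is empty: neither is part of the job
- pad: black rubber pad of that clamp (aluminium base 220x80x12 mm, fixed), 6x32x26 mm, on a spring; the lever pushes it 6 mm to the can. Origin: centre of the can's place, at bench height (shifts with the pad); x level from the lever end to the nut end, z up. Locked, it presses the can with about 12 N if the nut is on its line, only 4 to 7 N if the nut is where it started
- nut (a joint): angle (rad) of the black wing nut on the upright stud of that clamp, 92 mm from the can's place. Grows as the nut turns clockwise seen from above, moving the V stop about 2 mm per rad to the can. Starts at 0 to 0.5; the pointer is on the dark engraved line at 1.4. Stays where it is left; turns with about 0.1 N m
- nut_grip (a point): on the nut's axis, 68 mm above the bench, at mid height of the wing (50 mm long, 12 thick, 24 tall). x along the wing to its pointed end, z up; the small pointer there reaches 34 mm from the axis. Under the wing is a fixed round plate, 88 mm across, top 44 mm above the bench, with one dark radial line, at the edge nearest the robot
- lever (a joint): angle (rad) of that clamp's cam lever: 0 open, standing 60 degrees above level and leaning away from the can; grows as it goes down; 1.05 level, against its stop, pointing away from the can. Starts at 0 to 0.12. Stays where it is left; under 6 N at its end moves it. The level hinge axis runs across the clamp, 40 mm above the bench, 58 mm from the can's place
- lever_press (a point): middle of the upper face (towards the can) of the lever's black end grip, 36 mm long, 24 wide, 14 thick. It lies 72 mm along the lever from the hinge axis and 11 mm off it, square to the lever, on the upper side; with the lever fully down it is 51 mm above the bench and 130 mm from the can's place
Not all that is in view belongs to the job. What is shaped like the can but green or turquoise is not meant.

How it is judged:
On the way, in this order (a step that is already met when the one before it is completed fails the run):
1. the nut is on its line while the lever is still open (value of joint nut between 1.15 and 1.65 rad and value of joint lever below 0.35 rad), for 0.2 s.
2. the lever is down (value of joint lever above 0.9 rad), for 0.2 s.
At the end, for the whole second after the job is handed in: the nut's pointer is within 0.25 rad (14 degrees) of its line, the lever within 0.15 rad of fully down, the pad presses the can with 8 to 16 N, and the can stands at rest and upright (within 0.12 rad) on the base plate, its centre within 15 mm of its place between the jaws (value of joint nut between 1.15 and 1.65 rad and value of joint lever above 0.9 rad and contact force between pad and can between 8 and 16 N and angle between can's own z axis and vertical below 0.12 rad and horizontal distance between can and pad below 0.015 m and height (world z) of can below 0.02 m and linear speed of can below 0.02 m/s); the robot touches nothing.
It also fails if it takes over 42 s, if anything falls off the work surface, if the arm or the gripper's body presses on something with over 40 N, if the wrist force passes 120 N, or if a joint passes its speed limit or range.

### The arm

A 6-joint arm with a two-finger parallel gripper is mounted at the origin on a cart in front of the work surface, level with it; the furniture and walls round the work are solid. World frame = base frame: x ahead of the robot, y to its left, z up, the work surface at z = 0. Lengths are in m, angles in rad, forces in N, time in s.
With the tool pointing down it reaches from about 0.35 to 0.975 m from the base axis. Payload 4.9 kg.
Tool frame: the origin (TCP) lies between the finger pads; the fingertips stand 25 mm ahead of it and the grasp point (between the pads) lies 6 mm ahead of it (manip.tcp_to_tips is the z of the fingertips in the tool frame, in m); z points along the fingers, y is the line along which they close (so a half turn about z gives the same grasp; the last joint's range is limited). The gripper opens to 85 mm and grips with 20 to 120 N. Pads are 22 mm wide; open, the fingers measure 114 mm over their backs; the gripper's body (76 mm by 85 mm) begins 54 mm behind the grasp point. The pads swing forward as they close: fully open they stand 13 mm farther back than shut.
Start: joints at [1.129, 0.053, 1.613, -0, 1.476, -0.119], TCP at [0.198, 0.593, 0.256] pointing down, gripper open.
Joint ranges: [-3.01, 3.01], [-1.01, 2.22], [0.06, 2.58], [-1.02, 4.17], [0.09, 2.62], [-3.14, 3.14]. Speed limits (rad/s): [2.57, 2.57, 3.14, 3.14, 3.14, 3.14].

### API

Orientations are given as a unit quaternion [w, x, y, z].
In Python, from plant import manip gives the robot as it stands. The module is installed in compiled form; this text tells all that it offers.
- The arm moves only by the tool arm_command, never from a script. Its argument "moves" is a list of rows, each a list of 3 entries, a list of its own where there are three numbers: the opening, from -1 (shut) to 1 (fully open), then the shift along the tool's x, y, z in units of 0.15 m (1.0 is 0.15 m), then the turn about the tool's z in units of 2 pi rad (1.0 is 2 pi rad). A call has 1 to 20 rows; each row is the pose to reach, as a shift and turn from the pose commanded when the call began, along the tool's axes at that moment, turning the shorter way round; what a row does not reach only later rows make up. A row lasts 1/12 s, in which the tool goes at most 41.7 mm and 7.16 degrees, less where a joint would pass 70% of its speed; a pose out of reach is approached as far as the arm can. A call with a number of a shift or a turn outside -1 to 1 is refused whole. A call with a gripper value outside its range is refused whole. The fingers move at their own pace and stop on an object; the grip force is fixed at half the most. Time passes only in rows, so rows that repeat a pose let the fingers close. It gives the time, the measured TCP pose, the force, the opening and the grip force at its end, in the units of the state.
- manip.state(): the state, without advancing time (a new reading comes with each control period).
- manip.grab_frame(name): name is "side" or "top"; returns a dict with "frame" (420x560x3 uint8, red, green, blue), "fx", "fy", "cx", "cy" (pixels), "k1" (the pictures are not rectified: a ray, as slopes to the right and down, at radius r is drawn at 1 + k1 r^2 times it, then the intrinsics apply), "R" (3x3) and "t" (3): a world point X has camera coordinates R X + t. Camera axes: x right, y down, z forward; pixel columns grow to the right and rows downward; lengths in m; the calibration is good to about 2 mm. A picture is of the moment at which its call begins. There is no depth.
- manip.job_done(): hands the job in; it is judged then, once.
Trained networks look in a picture, given as the dict that the camera call returned (one of the last four; its "shot" number tells which), for a name from the list of things; names that differ only in an ending like _2 or _b are one class to them, and where a whole thing is asked for, a point or a joint stands for the part that bears it (a point fixed in the world has none). Each returns a list of dicts, best first, with "confidence" (0 to 1); they miss things now and then, are a little off and sometimes report something else, mostly with a low value. They report only what shows in the picture. A call takes as long as a camera call. They do not tell look-alikes from the thing itself.
- manip.search_frame(picture, target): "extent" ([left, top, right, bottom] in pixels, round what is visible of it).
The state is a dict: "time": time; "joint_pos": joint angles; "joint_vel": joint speeds; "joint_efforts": joint torques, N m; "tool_pos": TCP position; "tool_rot": TCP orientation; "contact_force": force on the tool from outside, world axes, zero at the start; "ft_torque": the same for the moment, N m; "gripper_width": opening from 0.0 (shut) to 1.0 (fully open); "grasp_force": force on a finger pad.
Only numpy, scipy, OpenCV 4.12 (cv2) and the standard library are available. Lean on these libraries where they do the work, as an engineer would, in place of code of your own. Each camera call takes 0.05 s, during which the arm holds its last target. There are 200 camera calls.

## Working session

There is one attempt and no reset: what is moved stays moved. The work goes in short steps, Python scripts to look and compute and a tool call to move; the robot and the scene stay as the last step left them, time stands still between calls to the robot, and variables do not carry over. Pictures are saved under pics/ and viewed, at most 10 in all, crops included, and the job is handed in when it is done.

Besides the shell and the picture viewer there is one more tool, called after "Emit:" as a command line: name --argument value ..., lists and objects as JSON in quotes. arm_command: Moves the arm, as the interface text tells. Shifts and turns lie within -1 to 1; 1 stands for 0.15 m of shift or 2 pi rad of turn. Its arguments: {"type":"object","properties":{"moves":{"type":"array"}},"required":["moves"]}

```bash
mkdir -p pics
cat > h.py <<'E'
import numpy as np, cv2
from plant import manip
def proj(p,X):
    c=p["R"]@np.asarray(X,float)+p["t"]; s=c[:2]/c[2]; r2=s@s; s=s*(1+p["k1"]*r2)
    return np.array([p["fx"]*s[0]+p["cx"],p["fy"]*s[1]+p["cy"]])
def ray(p,uv):
    d=np.array([(uv[0]-p["cx"])/p["fx"],(uv[1]-p["cy"])/p["fy"]]); s=d.copy()
    for _ in range(20): s=d/(1+p["k1"]*(s@s))
    R=np.array(p["R"]); return -R.T@p["t"], R.T@np.array([s[0],s[1],1])
def onz(p,uv,z):
    o,d=ray(p,uv); return o+d*(z-o[2])/d[2]
def tri(p,a,q,b):
    o1,d1=ray(p,a);o2,d2=ray(q,b)
    k=np.linalg.lstsq(np.c_[d1,-d2],o2-o1,rcond=None)[0]
    A,B=o1+k[0]*d1,o2+k[1]*d2; return (A+B)/2,np.linalg.norm(A-B)
def save(p,n,box=None,s=1):
    im=p["frame"][:,:,::-1]
    if box: im=im[box[1]:box[3],box[0]:box[2]]
    cv2.imwrite(n,cv2.resize(im,None,fx=s,fy=s,interpolation=cv2.INTER_CUBIC))
E
python3 - <<'E'
from h import *
ims=[]
import pickle
for n in ("side","top"):
    p=manip.grab_frame(n); pickle.dump(p,open(n+".pkl","wb")); save(p,f"pics/{n}0.png")
    print(n,-p["R"].T@p["t"],p["R"][2],p["fx"],p["k1"])
    for t in ("can","pad","nut","lever","nut_grip","lever_press"):
        print(t,[(np.round(d["extent"]).tolist(),round(d["confidence"],2)) for d in manip.search_frame(p,t)])
s=manip.state();print(s["time"],s["tool_pos"],s["tool_rot"],s["gripper_width"])
E
```

```text
side [ 0.00982385 -0.88932234  0.72664169] [ 0.40040822  0.74403595 -0.53486799] 455.131051809694 -0.11275109465028306
can [([317.0, 317.0, 338.0, 351.0], 0.97), ([328.0, 249.0, 343.0, 275.0], 0.96), ([297.0, 270.0, 316.0, 298.0], 0.69)]
pad []
nut [([297.0, 268.0, 318.0, 298.0], 0.62)]
lever [([323.0, 279.0, 350.0, 304.0], 0.6)]
nut_grip [([278.0, 246.0, 286.0, 274.0], 0.72), ([297.0, 269.0, 318.0, 297.0], 0.51)]
lever_press [([319.0, 279.0, 348.0, 306.0], 0.82)]
top [ 0.37335568 -0.0285538   1.16025407] [ 0.10987481  0.00932466 -0.99390169] 490.3928957188299 -0.14354118641965077
can [([421.0, 236.0, 441.0, 252.0], 0.89), ([339.0, 166.0, 356.0, 191.0], 0.69), ([362.0, 217.0, 380.0, 235.0], 0.5)]
pad []
nut []
lever [([391.0, 209.0, 428.0, 227.0], 0.81)]
nut_grip [([323.0, 229.0, 343.0, 240.0], 0.48)]
lever_press [([387.0, 208.0, 427.0, 226.0], 0.66)]
0.7 [0.19825365 0.59271385 0.25634398] [1.43350651e-05 1.60701296e-01 9.87003087e-01 2.10815171e-05] 1.0004346514420333
```

View pics/side0.png

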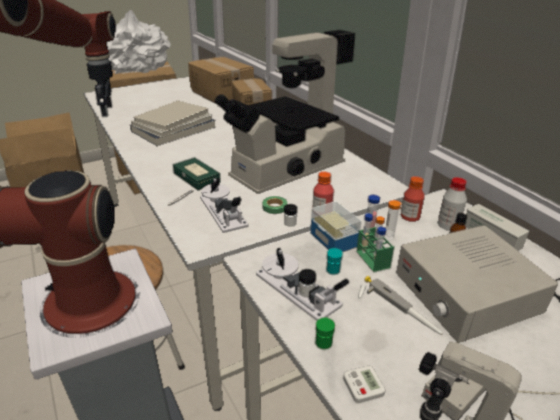

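View pics/top0.png

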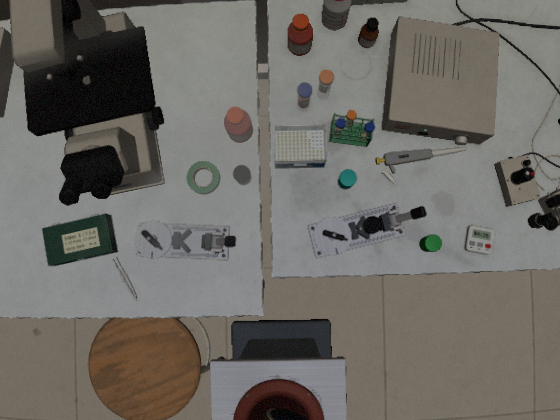

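Two clamps show: the left one in the top view (185,240) is empty. The right one (360,228) has a black-lidded can between its jaws at (372,226), so that is the one meant. The free can at (242,174), the turquoise one at (347,178) and the green one at (431,243) are not. I'll enlarge the right clamp to confirm.

Run:
```python
from h import *; import pickle
p=pickle.load(open("top.pkl","rb")); q=pickle.load(open("side.pkl","rb"))
a=cv2.resize(p["frame"][195:265,300:435,::-1],(790,410),interpolation=cv2.INTER_CUBIC)[:, :]
save(p,"pics/ct.png",(300,195,435,265),5.8)
save(q,"pics/cs.png",(250,240,360,325),7)
```

```text
(no output)
```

View pics/ct.png

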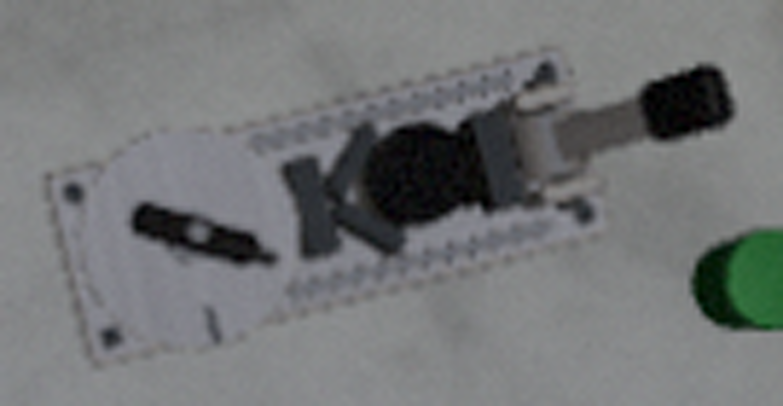

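View pics/cs.png

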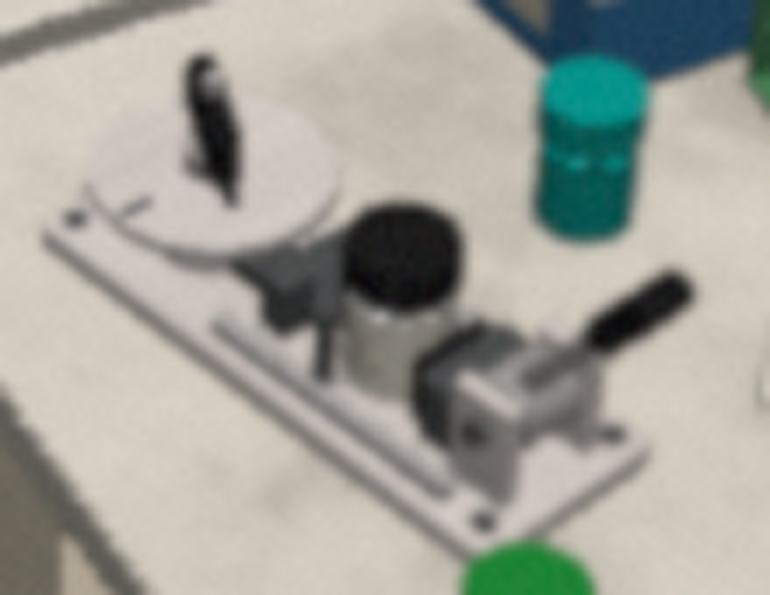

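Run:
```python
from h import *; import pickle
p=pickle.load(open("top.pkl","rb")); q=pickle.load(open("side.pkl","rb"))
T=lambda u,v:(300+u/5.8-.4,195+v/5.8-.4); S=lambda u,v:(250+u/7-.4,240+v/7-.4)
for n,a,b in (("nut",(200,229),(213,135)),("lid",(425,173),(407,255)),("grip",(687,102),(642,310)),("tip",(275,258),(232,200)),("linend",(216,340),(122,213)),("linin",(210,308),(150,200))):
    x,e=tri(p,T(*a),q,S(*b)); print(n,x.round(4),round(e,4))
c=[onz(p,T(*u),.012) for u in ((45,177),(97,367),(607,235),(555,45))]; print(np.round(c,4),"ctr",np.mean(c,0))
ax=(c[0]+c[1]-c[2]-c[3])[:2]; ax/=np.linalg.norm(ax); print("x axis",ax,np.arctan2(ax[1],ax[0]))
nut=onz(p,T(200,229),.08);lid=onz(p,T(425,173),.068);print(nut,lid,nut-lid,np.linalg.norm((nut-lid)[:2]),np.arctan2(*(nut-lid)[[1,0]]))
can=np.r_[lid[:2],0]
g=onz(p,T(687,102),.1);print("grip z.1",g)
tip=onz(p,T(275,258),.068);bl=onz(p,T(133,213),.08);le=onz(p,T(216,340),.044);li=onz(p,T(210,308),.044)
A=lambda a:np.arctan2(a[1],a[0])
print("tip",A(tip-bl),A(tip-nut),np.linalg.norm((tip-nut)[:2]),"line",A(le-nut),A(le-li),np.linalg.norm((le-nut)[:2]))
```

```text
nut [ 0.4378 -0.1359  0.0583] 0.0018
lid [ 0.4587 -0.2246  0.0618] 0.0012
grip [ 0.4804 -0.3188  0.1009] 0.0017
tip [ 0.4271 -0.1657  0.0548] 0.0007
linend [ 0.3967 -0.143   0.0446] 0.002
linin [ 0.4089 -0.1409  0.0441] 0.0012
[[ 0.4638 -0.0786  0.012 ]
 [ 0.3867 -0.0976  0.012 ]
 [ 0.435  -0.3069  0.012 ]
 [ 0.5133 -0.2889  0.012 ]] ctr [ 0.44967577 -0.19302309  0.012     ]
x axis [-0.22705985  0.97388081] 1.7998539330774341
[ 0.43731343 -0.13413986  0.08      ] [ 0.45767732 -0.22317218  0.068     ] [-0.02036389  0.08903232  0.012     ] 0.09133149397141842 1.795653130390227
grip z.1 [ 0.47980117 -0.31861864  0.1       ]
tip -1.8827101142478635 -1.9280936353042277 0.03174222787268489 line -2.9397666609036754 -2.985175210182449 0.04240474992962444
```

The can (top view 372,226) does stand in the right clamp's jaws, with the nut at (334,234) and the lever grip at (418,213). From these pixels the nut axis is at (0.4375, -0.1345), the pointer at about -1.90 rad and the line at about -2.93 rad, so the nut must turn about 1.04 rad clockwise. I'll start the approach and turn the tool to match the wing.

Emit:
arm_command --moves '[[0,[-0.75,-1,0],0.25],[0,[-0.75,-1,0],0.25],[0,[-0.75,-1,0],0.25],[0,[-0.75,-1,0],0.25],[0,[-0.75,-1,0],0.25],[0,[-0.75,-1,0],0.25],[0,[-0.75,-1,0],0.25],[0,[-0.75,-1,0],0.25],[0,[-0.75,-1,0],0.25],[0,[-0.75,-1,0],0.25],[0,[-0.75,-1,0],0.25],[0,[-0.75,-1,0],0.25],[0,[-0.75,-1,0],0.25],[0,[-0.75,-1,0],0.25]]'

```text
time: 1.87
tool_pos: [0.2574, 0.4148, 0.2565]
tool_rot: [-0.0, 0.812, 0.584, 0.0]
contact_force: [0.2, -1.0, -0.4]
gripper_width: 0.499
grasp_force: 0.0
```

```bash
cat >> h.py <<'E'
def yaw(q): w,x,y,z=q; return np.arctan2(2*(x*y+w*z),1-2*(y*y+z*z))
def go(X,ya=None):
    s=manip.state(); w,x,y,z=s["tool_rot"]
    from scipy.spatial.transform import Rotation as Ro
    R=Ro.from_quat([x,y,z,w]).as_matrix(); d=R.T@(np.array(X)-s["tool_pos"])/.15
    y0=yaw(s["tool_rot"]); print("t",s["time"],"pos",np.round(s["tool_pos"],4),"yaw",round(y0,4),"w",s["gripper_width"],"F",np.round(s["contact_force"],1),"J",np.round(s["joint_pos"],2),"\nshift",d.round(4),"turn",None if ya is None else round((((y0-ya)+np.pi)%(2*np.pi)-np.pi)/2/np.pi,4), "z axis",R[:,2].round(3))
E
python3 -c "
from h import *
go([.4375,-.1345,.15],1.245)"
```

```text
t 1.8667 pos [0.2574 0.4148 0.2565] yaw 1.2469 w 0.49872509591914205 F [ 0.2 -1.  -0.4] J [ 0.86 -0.28  1.92  0.    1.5   1.19] 
shift [-3.0895  2.3037  0.709 ] turn 0.0003 z axis [ 0.  0. -1.]
```

Emit:
arm_command --moves '[[0,[-1,0.75,0],0],[0,[-1,0.75,0],0],[0,[-1,0.75,0],0],[0,[-1,0.75,0],0],[0,[-1,0.75,0],0]]'

```text
time: 2.28
tool_pos: [0.317, 0.234, 0.2564]
tool_rot: [0.001, 0.812, 0.584, 0.0]
contact_force: [0.0, 0.5, 0.5]
gripper_width: 0.501
grasp_force: 0.0
```

Emit:
arm_command --moves '[[0,[-1,0.75,0],0],[0,[-1,0.75,0],0],[0,[-1,0.75,0],0],[0,[-1,0.75,0],0],[0,[-1,0.75,0],0]]'

```text
time: 2.7
tool_pos: [0.3762, 0.0555, 0.2567]
tool_rot: [0.001, 0.812, 0.584, 0.0]
contact_force: [-0.3, 1.1, 0.8]
gripper_width: 0.503
grasp_force: 0.0
```

Emit:
arm_command --moves '[[0,[-1,0.75,0],0],[0,[-1,0.75,0.4],0],[0,[-1,0.75,0.7],0],[0,[-1,0.75,0.7],0],[0,[-1,0.75,0.7],0],[0,[-1,0.75,0.7],0],[0,[-1,0.75,0.7],0]]'

```text
time: 3.28
tool_pos: [0.4332, -0.1205, 0.148]
tool_rot: [-0.003, 0.812, 0.584, -0.002]
contact_force: [-1.1, 0.5, -0.7]
gripper_width: 0.498
grasp_force: 0.0
```

```bash
python3 -c "
from h import *
go([.4375,-.1345,.077],1.245)"
```

```text
t 3.2833 pos [ 0.4332 -0.1205  0.148 ] yaw 1.2462 w 0.4979231322446688 F [-1.1  0.5 -0.7] J [-0.44 -0.29  2.11 -0.    1.33 -0.11] 
shift [-0.0795  0.0602  0.473 ] turn 0.0002 z axis [-0.006  0.002 -1.   ]
```

Emit:
arm_command --moves '[[0,[-0.09,0.055,0.1],0],[0,[-0.09,0.055,0.2],0],[0,[-0.09,0.055,0.3],0],[0,[-0.09,0.055,0.4],0],[0,[-0.09,0.055,0.47],0],[0,[-0.09,0.055,0.47],0],[0,[-0.09,0.055,0.47],0]]'

```text
time: 3.87
tool_pos: [0.4383, -0.134, 0.0812]
tool_rot: [-0.0, 0.811, 0.585, 0.0]
contact_force: [0.4, 0.9, 0.6]
gripper_width: 0.5
grasp_force: 0.0
```

```bash
python3 -c "
from h import *
go([.4375,-.1345,.077],1.245)
a=manip.grab_frame('side');b=manip.grab_frame('top')
f=lambda p,x,y,w,h:cv2.resize(p['frame'][y:y+h,x:x+w,::-1],(500,500),interpolation=cv2.INTER_CUBIC)
cv2.imwrite('pics/g1.png',cv2.resize(np.hstack([f(a,240,220,110,110),f(b,290,180,110,110)]),(800,400)))"
```

```text
t 3.8667 pos [ 0.4383 -0.134   0.0812] yaw 1.2494 w 0.5003051540021911 F [0.4 0.9 0.6] J [-0.46 -0.18  2.14  0.    1.18 -0.14] 
shift [-0.0051 -0.0039  0.0277] turn 0.0007 z axis [-0.  0. -1.]
```

View pics/g1.png

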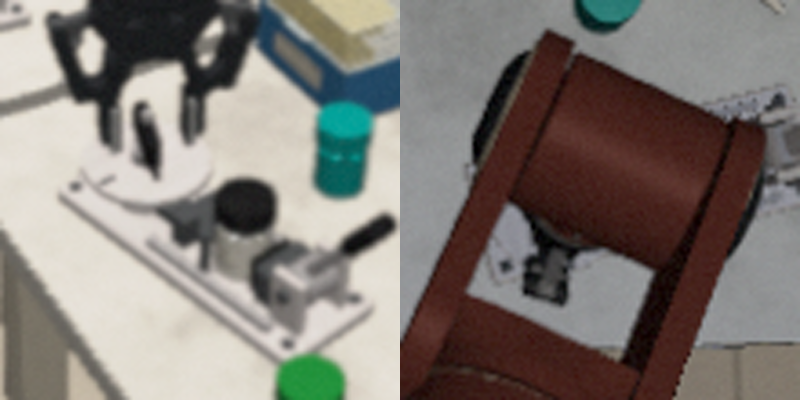

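The side view (left half) shows the wing at (148,140), centred between the open fingers, with the fingertips above the plate. Closing now.

Emit:
arm_command --moves '[[-1,[0,0,0],0],[-1,[0,0,0],0],[-1,[0,0,0],0],[-1,[0,0,0],0],[-1,[0,0,0],0],[-1,[0,0,0],0],[-1,[0,0,0],0],[-1,[0,0,0],0]]'

```text
time: 4.63
tool_pos: [0.4363, -0.1338, 0.0816]
tool_rot: [-0.003, 0.811, 0.585, -0.002]
contact_force: [-11.3, 4.0, 12.8]
gripper_width: 0.128
grasp_force: 60.4
```

```bash
python3 -c "
from h import *
go([.4375,-.1345,.077],1.245-1.04)
print(manip.state()['grasp_force'],manip.state()['ft_torque'])"
```

```text
t 4.6333 pos [ 0.4363 -0.1338  0.0816] yaw 1.2489 w 0.12752557407868662 F [-11.3   4.   12.8] J [-0.46 -0.18  2.14 -0.    1.19 -0.14] 
shift [-0.0017  0.0094  0.0305] turn 0.1661 z axis [-0.007  0.002 -1.   ]
60.36074995994568 [0.58559303 1.84040839 0.05342755]
```

Emit:
arm_command --moves '[[-1,[-0.004,-0.013,0],0.0],[-1,[-0.004,-0.013,0],0.01],[-1,[-0.004,-0.013,0],0.025],[-1,[-0.004,-0.013,0],0.04],[-1,[-0.004,-0.013,0],0.055],[-1,[-0.004,-0.013,0],0.07],[-1,[-0.004,-0.013,0],0.085],[-1,[-0.004,-0.013,0],0.1],[-1,[-0.004,-0.013,0],0.115],[-1,[-0.004,-0.013,0],0.13],[-1,[-0.004,-0.013,0],0.145],[-1,[-0.004,-0.013,0],0.16],[-1,[-0.004,-0.013,0],0.166],[-1,[-0.004,-0.013,0],0.166],[-1,[-0.004,-0.013,0],0.166],[-1,[-0.004,-0.013,0],0.166]]'

```text
time: 5.97
tool_pos: [0.4351, -0.1328, 0.0816]
tool_rot: [-0.002, 0.995, 0.102, -0.002]
contact_force: [-6.7, 7.6, 9.9]
gripper_width: 0.121
grasp_force: 60.3
```

```bash
python3 -c "
from h import *
go([.4375,-.1345,.077],1.245-1.04)
print(manip.state()['grasp_force'],manip.state()['ft_torque'])"
```

```text
t 5.9667 pos [ 0.4351 -0.1328  0.0816] yaw 0.2049 w 0.12117262526600656 F [-6.7  7.6  9.9] J [-0.46 -0.18  2.14  0.    1.18  0.9 ] 
shift [0.0136 0.0142 0.0305] turn -0.0 z axis [-0.004  0.004 -1.   ]
60.3460693359375 [ 1.19985785  1.23634812 -0.06178124]
```

Emit:
arm_command --moves '[[-0.4,[0,0,0],0],[-0.4,[0,0,0],0],[-0.4,[0,0,0],0],[-0.4,[0,0,0],0],[-0.4,[0,0,-0.1],0],[-0.4,[0,0,-0.3],0],[-0.4,[0,0,-0.5],0],[-0.4,[0,0,-0.7],0],[-0.4,[0,0,-0.8],0],[-0.4,[0,0,-0.8],0]]'

```text
time: 6.8
tool_pos: [0.4386, -0.1357, 0.2059]
tool_rot: [0.003, 0.995, 0.102, 0.004]
contact_force: [-0.1, -0.2, -0.5]
gripper_width: 0.3
grasp_force: 0.0
```

```bash
python3 -c "
from h import *
go([.4375,-.1345,.077],1.245-1.04)
a=manip.grab_frame('side');b=manip.grab_frame('top')
f=lambda p,x,y,w,h:cv2.resize(p['frame'][y:y+h,x:x+w,::-1],(500,500),interpolation=cv2.INTER_CUBIC)
cv2.imwrite('pics/g2.png',cv2.resize(np.hstack([f(a,260,230,80,80),f(b,290,180,110,110)]),(800,400)))"
```

```text
t 6.8 pos [ 0.4386 -0.1357  0.2059] yaw 0.2049 w 0.30001535157358716 F [-0.1 -0.2 -0.5] J [-0.46 -0.33  2.05 -0.    1.42  0.9 ] 
shift [-0.0116 -0.0143  0.8594] turn -0.0 z axis [ 0.008 -0.004 -1.   ]
```

View pics/g2.png

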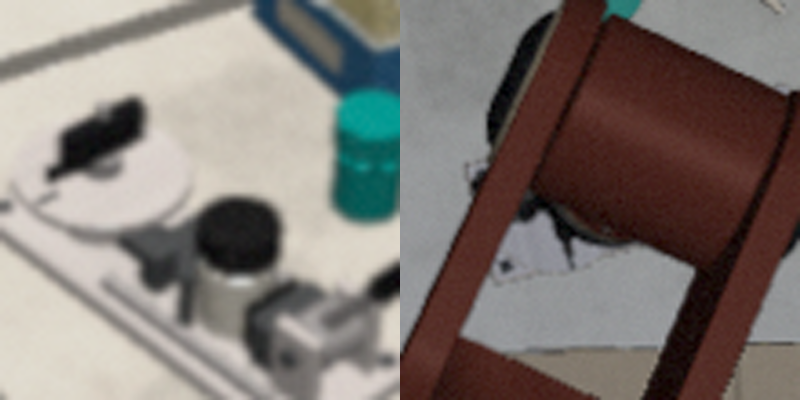

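The side view (left half) shows the pointer (55,172) over the engraved line (45,195) and the can upright. The top view (right half) shows pointer and line meeting near (568,255). Next, the lever.

Emit:
arm_command --moves '[[-1,[0.02,1,0],-0.253],[-1,[0.02,1,0],-0.253],[-1,[0.02,1,0],-0.253],[-1,[0.02,1,0],-0.253],[-1,[0.02,1,0],-0.253],[-1,[0.02,1,0],-0.253],[-1,[0.02,1,0],-0.253],[-1,[0.02,1,0],-0.253],[-1,[0.02,1,0],-0.253],[-1,[0.02,1,0],-0.253],[-1,[0.02,1,0],-0.253],[-1,[0.02,1,0],-0.253],[-1,[0.02,1,0],-0.253],[-1,[0.02,1,0],-0.253],[-1,[0.02,1,0],-0.253],[-1,[0.02,1,0],-0.253]]'

```text
time: 8.23
tool_pos: [0.4691, -0.2803, 0.1993]
tool_rot: [-0.001, 0.625, 0.781, -0.0]
contact_force: [-0.0, 0.2, 0.5]
gripper_width: 0.002
grasp_force: 0.0
```

Run:
```python
from h import *
H=np.array([.4713,-.2806]);out=np.array([.225,-.974])
P=lambda o,z:np.r_[H+out*o,z+.025]
go(P(.011,.105),1.797)
for e,s in zip(np.radians([57,50,40,30,20,10,0]),[.070,.072,.074,.076,.078,.08,.082]):
    o=s*np.cos(e)-.011*np.sin(e)-.011; z=.04+s*np.sin(e)+.011*np.cos(e)
    print(np.degrees(e).round(),"x,z units from start:",round(-(o-.011)/.15,3),round((.105-z)/.15,3))
b=manip.grab_frame('top'); a=manip.grab_frame('side')
f=lambda p,x,y,w,h:cv2.resize(p['frame'][y:y+h,x:x+w,::-1],(500,500),interpolation=cv2.INTER_CUBIC)
cv2.imwrite('pics/g3.png',cv2.resize(np.hstack([f(a,260,230,100,100),f(b,300,200,80,80)]),(800,400)))
```

```text
t 8.2333 pos [ 0.4691 -0.2803  0.1993] yaw 1.7925 w 0.0020263918315734162 F [-0.   0.2  0.5] J [-0.67 -0.09  1.85 -0.    1.38 -0.9 ] 
shift [-0.0795  0.0148  0.4617] turn -0.0007 z axis [-0.002  0.002 -1.   ]
57.0 x,z units from start: -0.046 0.002
50.0 x,z units from start: -0.106 0.018
40.0 x,z units from start: -0.184 0.06
30.0 x,z units from start: -0.255 0.116
20.0 x,z units from start: -0.317 0.187
10.0 x,z units from start: -0.366 0.269
0.0 x,z units from start: -0.4 0.36
```

View pics/g3.png

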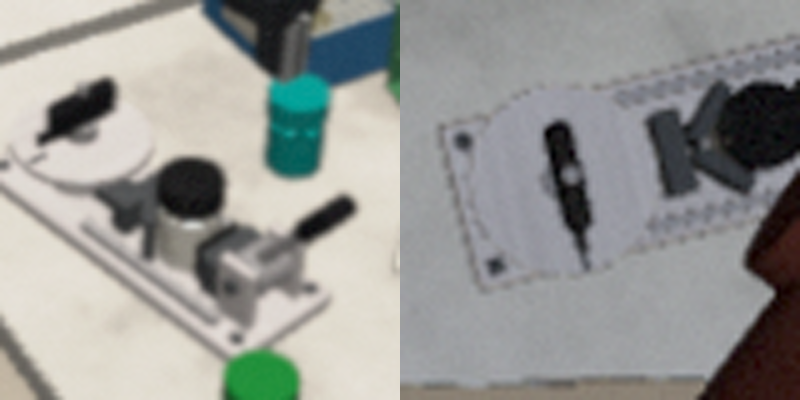

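The pointer covers the line (top view 580,262), the lever is still open and the can is upright. Descending on the can side of the lever.

Emit:
arm_command --moves '[[-1,[-0.07,0.015,0.1],0],[-1,[-0.07,0.015,0.25],0],[-1,[-0.07,0.015,0.38],0],[-1,[-0.07,0.015,0.46],0],[-1,[-0.07,0.015,0.46],0],[-1,[-0.07,0.015,0.46],0]]'

```text
time: 8.83
tool_pos: [0.4739, -0.2901, 0.1313]
tool_rot: [-0.001, 0.624, 0.782, 0.0]
contact_force: [0.5, 0.0, 0.4]
gripper_width: -0.002
grasp_force: 0.0
```

Run:
```python
from h import *
H=np.array([.4713,-.2806]);out=np.array([.225,-.974])
go(np.r_[H+out*.011,.13],1.797)
a=manip.grab_frame('side')
save(a,'pics/g4.png',(270,230,370,310),6)
```

```text
t 8.8333 pos [ 0.4739 -0.2901  0.1313] yaw 1.7943 w -0.0024174141054797674 F [0.5 0.  0.4] J [-0.68  0.    1.88  0.    1.26 -0.91] 
shift [-0.0075 -0.0024  0.0087] turn -0.0004 z axis [-0.001  0.001 -1.   ]
```

View pics/g4.png

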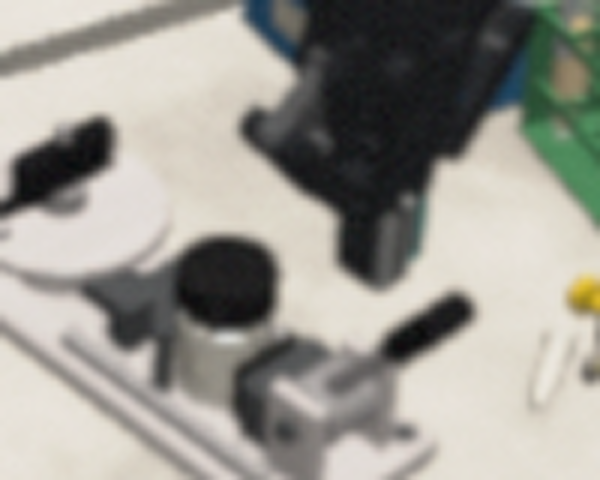

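The fingertip (380,280) is just on the can side of the lever grip (430,325). Pushing along the arc.

Emit:
arm_command --moves '[[-1,[-0.05,0,0.01],0],[-1,[-0.08,0,0.015],0],[-1,[-0.11,0,0.025],0],[-1,[-0.15,0,0.045],0],[-1,[-0.185,0,0.065],0],[-1,[-0.22,0,0.09],0],[-1,[-0.255,0,0.12],0],[-1,[-0.29,0,0.155],0],[-1,[-0.32,0,0.19],0],[-1,[-0.345,0,0.23],0],[-1,[-0.37,0,0.275],0],[-1,[-0.385,0,0.32],0],[-1,[-0.4,0,0.35],0],[-1,[-0.4,0,0.37],0],[-1,[-0.4,0,0.38],0],[-1,[-0.4,0,0.38],0],[-1,[-0.4,0,0.38],0]]'

```text
time: 10.3
tool_pos: [0.4876, -0.3495, 0.0758]
tool_rot: [0.0, 0.624, 0.782, -0.001]
contact_force: [-2.0, 1.6, 7.2]
gripper_width: 0.001
grasp_force: 3.0
```

Run:
```python
from h import *
H=np.array([.4713,-.2806]);out=np.array([.225,-.974])
go(np.r_[H+out*.071,.076],1.797)
a=manip.grab_frame('side')
save(a,'pics/g5.png',(260,230,370,318),6)
```

```text
t 10.3 pos [ 0.4876 -0.3495  0.0758] yaw 1.7949 w 0.0007237955672581816 F [-2.   1.6  7.2] J [-0.75  0.17  1.81 -0.    1.17 -0.97] 
shift [-0.001  -0.0024 -0.0012] turn -0.0003 z axis [-0.    -0.001 -1.   ]
```

View pics/g5.png

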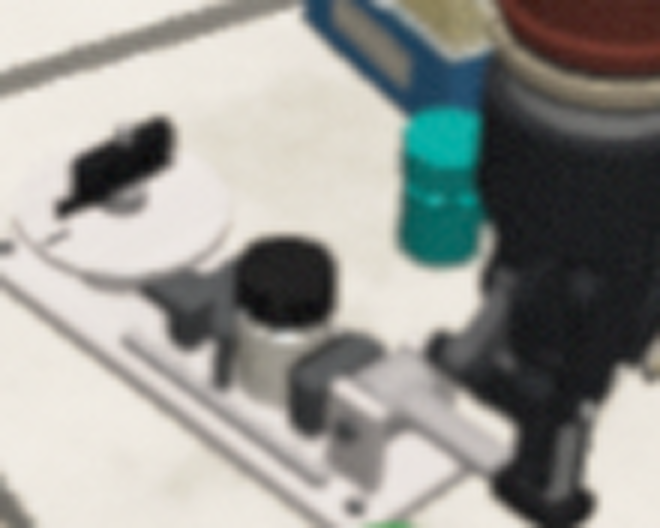

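The lever (450,430) is level under the fingertips and the can is upright. I'll press a little more to be sure it is at its stop, then retreat.

Emit:
arm_command --moves '[[-1,[0,0,0.01],0],[-1,[0,0,0.02],0],[-1,[0,0,0.025],0],[-1,[0,0,0.025],0],[-1,[0,0,0.025],0]]'

```text
time: 10.77
tool_pos: [0.4879, -0.3496, 0.0753]
tool_rot: [-0.0, 0.623, 0.782, -0.001]
contact_force: [-8.4, 6.4, 22.5]
gripper_width: -0.001
grasp_force: 10.9
```

Emit:
arm_command --moves '[[-1,[0,0,-0.05],0],[-1,[0,0,-0.2],0],[-1,[0,0,-0.45],0],[-1,[0,0,-0.7],0],[-1,[-0.5,0,-0.8],0],[-1,[-1,0,-0.8],0],[-1,[-1,0,-0.8],0],[-1,[-1,0,-0.8],0],[-1,[-1,0,-0.8],0],[-1,[-1,0,-0.8],0],[-1,[-1,0,-0.8],0]]'

```text
time: 11.68
tool_pos: [0.5205, -0.4947, 0.1902]
tool_rot: [-0.001, 0.624, 0.782, 0.0]
contact_force: [-0.3, 1.0, -0.1]
gripper_width: -0.003
grasp_force: 0.0
```

Run:
```python
from h import *
b=manip.grab_frame('top'); a=manip.grab_frame('side')
f=lambda p,x,y,w,h:cv2.resize(p['frame'][y:y+h,x:x+w,::-1],(500,500),interpolation=cv2.INTER_CUBIC)
cv2.imwrite('pics/g6.png',cv2.resize(np.hstack([f(a,265,235,90,90),f(b,300,180,110,110)]),(800,400)))
s=manip.state();print(s["time"],s["contact_force"],s["joint_vel"])
```

```text
11.7833 [-0.56149673  0.23326593  0.35377777] [ 4.47331984e-03 -6.28181176e-03  1.21526905e-03  5.13718937e-06
 -1.18855753e-03  2.70019991e-04]
```

View pics/g6.png

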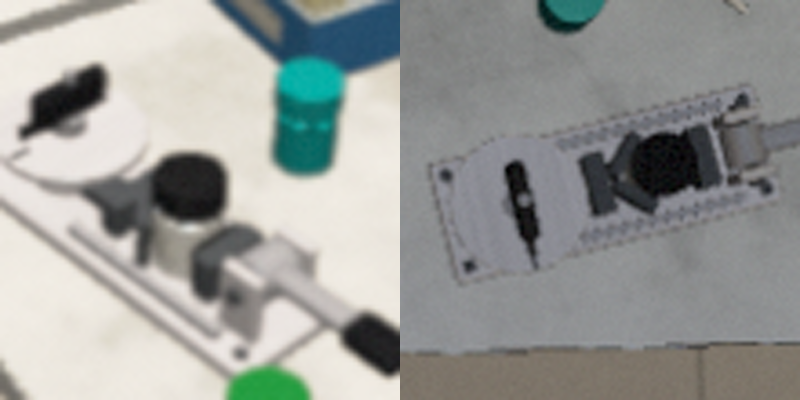

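The lever lies flat (side view 320,300), the can (188,210) stands upright between both jaws, the pointer is on the line (top view 533,262) and the robot is clear. I'm handing the job in.

```bash
python3 -c "
from plant import manip
print(manip.job_done())"
```

```text
the job is handed in; nothing more can be done
None
```

I set the nut to its line and pushed the lever fully down, so the can is locked upright with the arm clear. I handed the job in at about 12 s; no verdict came back, and I could not measure the pad's force on the can.

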